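Open the squeeze-and-turn brush-cleaner tub

ROBOT

A 6-joint arm with a two-finger parallel gripper is mounted at the origin on the work surface. World frame = base frame: x ahead of the robot, y to its left, z up, the work surface at z = 0. Lengths are in m, angles in degrees, forces in N, time in s.
With the tool pointing down it reaches from about 0.25 to 0.725 m from the base axis. Payload 9.7 kg.
Tool frame: the origin (TCP) lies between the finger pads; the fingertips stand 19 mm ahead of it and the grasp point (between the pads) is the TCP; x points along the fingers, y is the direction in which the jaws open and shut, and the axes are right-handed (so a half turn about x gives the same grasp; the last joint's range is limited). The gripper opens to 85 mm and grips with 20 to 120 N. Pads are 22 mm wide; open, the fingers measure 114 mm over their backs; the gripper's body (76 mm by 85 mm) begins 54 mm behind the grasp point. The pads swing forward as they close: fully open they stand 13 mm farther back than shut.
Start: joints at [70.073, 4.979, 10.078, 95.1, 0, 90], TCP at [0.187, 0.517, 0.25] pointing down, gripper open.
Joint ranges: [-179.16, 179.16], [-48.56, 103.87], [-65.8, 70.77], [-126.05, 130.52], [-82.76, 87.17], [-180, 180]. Speed limits (degrees/s): [127.2, 127.2, 147.25, 180, 180, 180].

INTERFACE

Orientations are given as [roll, pitch, yaw] about the fixed x, y, z axes, in that order (R = Rz(yaw) Ry(pitch) Rx(roll)).
In Python, from workcell import bot gives the robot as it stands. The module is installed in compiled form; this text tells all that it offers.
- The arm moves only by the shell command python3 -m handwheel 'ROWS' [FORCE]. ROWS is JSON, a list of rows, each a list of 7 numbers: the turn, a rotation vector about the tool's x, y, z in degrees, then the shift along the tool's x, y, z in m, then the closure, from -1 (fully open) to 1 (shut), so that 0 is half open. In form: [[ax, ay, az, dx, dy, dz, fingers], ...]. A call has 1 to 20 rows; each row is the pose to reach, as a shift and turn from the pose commanded when the call began, along the tool's axes at that moment; what a row does not reach only later rows make up. A row lasts 1/8 s, in which the tool goes at most 62.5 mm and 10.7 degrees, less where a joint would pass 70% of its speed; a pose out of reach is approached as far as the arm can. A call with a gripper value outside its range is refused whole. The fingers move at their own pace and stop on an object; FORCE is the grip in N (left out, the last holds). Time passes only in rows, so rows that repeat a pose let the fingers close. It gives the time, the measured TCP pose, the force and the opening at its end, in the units of the state.
- bot.get_obs(): the state, without advancing time (a new reading comes with each control period).
- bot.camera(name): name is "scene" or "top" or "wrist"; returns a dict with "frame" (480x640x3 uint8, red, green, blue), "fx", "fy", "cx", "cy" (pixels), "k1" (the pictures are not rectified: a ray, as slopes to the right and down, at radius r is drawn at 1 + k1 r^2 times it, then the intrinsics apply), "R" (3x3) and "t" (3): a world point X has camera coordinates R X + t; the wrist camera has in their place "tool_from_camera" (4x4, takes a point from camera to tool coordinates, whose origin is the TCP and whose axes are the tool frame's). Camera axes: x right, y down, z forward; pixel columns grow to the right and rows downward; lengths in m; the calibration is good to about 2 mm. A picture is of the moment at which its call begins: read the wrist's pose just before it. There is no depth.
- bot.job_done(): hands the job in, once; it reports no verdict.
Trained networks look in a picture, given as the dict that the camera call returned (one of the last four; its "shot" number tells which), for a name from the list of things; names that differ only in an ending like _2 or _b are one class to them, and where a whole thing is asked for, a point or a joint stands for the part that bears it (a point fixed in the world has none). Each returns a list of dicts, best first, with "conf" (0 to 1); they miss things now and then, are a little off and sometimes report something else, mostly with a low value. They report only what shows in the picture. A call takes as long as a camera call. They do not tell look-alikes from the thing itself.
- bot.look_for(name, picture): "bbox" ([left, top, width, height] as shares, 0 to 1, of the picture: columns of its width, rows of its height, round what is visible of it).
- bot.tip_of(name, picture): "centre" ([column, row] as shares, 0 to 1, of the picture: columns of its width, rows of its height: a listed point, or the origin of a listed thing).
The state is a dict: "time": time; "q": joint angles; "qd": joint speeds; "joint_efforts": joint torques, N m; "ee_pos": TCP position; "tcp_rot": TCP orientation; "wrist_force": force on the tool from outside, world axes, zero at the start; "torque": the same for the moment, N m; "opening": finger opening in m.
Only numpy, scipy, OpenCV 4.12 (cv2) and the standard library are available. Lean on these libraries where they do the work, as an engineer would, in place of code of your own. Each camera call takes 0.05 s, during which the arm holds its last target.

TASK

Open the tub of brush cleaner: squeeze the two orange tabs of its safety cap inward, firmly but not so hard that they crack, and keep them squeezed while you turn the cap anticlockwise until you feel its stop, without forcing it. Then lift the cap off without yanking and set it down gently, upright and flat in the red tray, and let go. Do not push the other things about.

Things in the scene. Friction and masses are not known exactly. Their poses are not given: they have to be found in the camera images.
- tub: White round plastic tub with a blue band, diameter 100 mm, 100 mm high to its shoulder, fixed to the bench on an aluminium foot plate 130 x 110 mm. Origin: centre of the underside, z up. Its neck, hidden under the cap, has two lips that hold the cap down. More than 25 N between cap and tub (notches, lips, stop) is forcing or yanking.
- collar (a point): Centre of the top plane of the white collar ring on the tub's shoulder, on the tub's axis, 120 mm above the bench. Ring: inner diameter 66, outer 78, 20 mm high, with two notches 12 mm wide on the tub's +y and -y sides. A bolt on each tab sticks out into a notch (73 mm over both bolts) and locks the cap against turning until the tabs are squeezed.
- cap: Black round safety cap, about 0.1 kg. Skirt 60 mm in diameter, 19 mm high, above it a core 36 mm in diameter up to 44 mm; the orange tabs reach up to 51 mm. Origin: centre of the skirt's lower rim, z up, at the start on the tub's axis 105 mm above the bench, yaw as the tub's. Tabs on its +y and -y sides.
- cap_top (a point): Centre of the cap's top, 44 mm above its origin. Opens anticlockwise from above (yaw grows) up to a rubber stop 0.61 to 1.38 rad from the start, different on each tub and unseen. The free turn takes under 0.06 N m; past the stop the moment climbs by about 0.03 N m per 0.01 rad. Free of the lips only from 0.12 rad before the stop to 0.13 past it; there a sprung liner lifts it with 3 to 4 N over 4 mm.
- tab_a (a joint): Orange tab on the cap's +y side: upright plate 22 mm wide (along the cap's x), 4 mm thick, 20 to 51 mm above the cap's origin, outer face 29 mm from the axis. Value: inward travel in m, 0 relaxed, 0.0055 fully in (hard end). Sprung: 5 N to start, 9.2 N fully in; from 0.0035 its bolt is clear of the notch. Cracks if pressed with more than 30 N.
- tab_b (a joint): The same tab on the cap's -y side, same values. Over both tabs 58 mm relaxed, 47 mm fully squeezed.
- tray: Red plastic tray, open on top, 180 x 140 mm (x, y) outside, 16 mm high, walls and floor 4 mm thick, fixed to the bench. Origin: centre of the underside, z up. More than 35 N between cap and tray is not gentle, nor is letting the cap fall more than a few mm.
- paint_tin: Bystander: closed round tin, diameter 76 mm, 82 mm high, steel with black and dark red bands. Origin: centre of the underside.
- brush: Bystander: flat brush with a blue handle lying on the bench, handle along its x axis. Origin: on the underside, near the middle.
- glaze_jar: Bystander: small green jar with a white lid, diameter 48 mm, 55 mm high. Origin: centre of the underside.
Not all that is in view belongs to the job. What is shaped like the cap but purple or turquoise is not meant.

How it is judged:
By the outcome, as a careful person would: the job done as asked, in the order asked, and still so for the second after the job is handed in, with the robot touching nothing.
It also fails if it takes over 64 s, if anything falls off the work surface, if the arm or the gripper's body presses on something with over 40 N, if the wrist force passes 120 N, or if a joint passes its speed limit or range.

## Working session

There is one attempt and no reset: what is moved stays moved. The work goes in short steps, Python scripts to look and compute and a shell command to move; the robot and the scene stay as the last step left them, time stands still between calls to the robot, and variables do not carry over. Pictures are saved under pics/ and viewed, and the job is handed in when it is done.

```bash
mkdir -p pics; python3 - <<'E'
from workcell import bot
import cv2
o=bot.get_obs()
print({k:o[k] for k in o})
for n in ["scene","top","wrist"]:
    p=bot.camera(n)
    cv2.imwrite(f"pics/{n}0.png",p["frame"][:,:,::-1])
    print(n,{k:p[k] for k in p if k!="frame"})
    for t in ["cap","cap_top","tub","collar","tray","tab_a"]:
        print(t,bot.look_for(t,p)[:3],bot.tip_of(t,p)[:3]) if t not in("collar",) else print(t,bot.tip_of(t,p)[:3])
E
```

```text
{'time': 0.0, 'q': array([ 7.00712713e+01,  5.00996932e+00,  1.00346183e+01,  9.50985631e+01,
       -1.21781523e-03,  9.00008641e+01]), 'qd': array([ 0.04423655, -0.01278462, -0.00896114,  0.06531981, -0.08902435,
        0.0031416 ]), 'joint_efforts': array([-5.11631370e-04, -5.20392752e+01,  4.64803147e+01,  1.63529674e-02,
       -6.57482474e-05, -6.38039893e-06]), 'ee_pos': array([0.18740592, 0.51687661, 0.24959537]), 'tcp_rot': array([ -89.05521137,   89.92607588, -108.98480341]), 'wrist_force': array([0.08752401, 1.02963904, 0.18432787]), 'torque': array([ 0.00881647, -0.01772787,  0.04363065]), 'opening': 0.08533544354326972}
scene {'fx': 441.9289688302759, 'fy': 441.9289688302759, 'cx': 321.14427508548545, 'cy': 236.55599334754632, 'k1': -0.013606318856609604, 'R': array([[-0.76860197,  0.63971382,  0.00415145],
       [ 0.55134682,  0.6656943 , -0.50285961],
       [-0.32444984, -0.38420999, -0.86435813]]), 't': array([ 0.42732897, -0.23280497,  0.99624767]), 'shot': 1}
cap [{'bbox': [0.3884, 0.2992, 0.0442, 0.081], 'conf': 0.91}, {'bbox': [0.4189, 0.5927, 0.0584, 0.0802], 
[... 240 characters left out ...]
0528, 0.0735], 'conf': 0.78}, {'bbox': [0.4566, 0.3098, 0.0578, 0.0952], 'conf': 0.74}, {'bbox': [0.5112, 0.2615, 0.0331, 0.0823], 'conf': 0.74}] [{'centre': [0.4106, 0.3329], 'conf': 0.9}, {'centre': [0.3205, 0.4265], 'conf': 0.89}, {'centre': [0.4764, 0.3442], 'conf': 0.88}]
tub [{'bbox': [0.4275, 0.3354, 0.1198, 0.1694], 'conf': 0.69}] [{'centre': [0.4845, 0.4419], 'conf': 0.86}]
collar [{'centre': [0.4845, 0.3698], 'conf': 0.73}]
tray [{'bbox': [0.5006, 0.5827, 0.1995, 0.2706], 'conf': 0.8}] [{'centre': [0.598, 0.7142], 'conf': 0.75}]Traceback (most recent call last):
  File "<stdin>", line 10, in <module>
ValueError: it knows: brush, cap, cap_top, collar, glaze_jar, paint_tin, tray, tub
```

```bash
cat > h.py <<'E'
import numpy as np, cv2
from scipy.spatial.transform import Rotation as Ro
def toolT(o):
    T=np.eye(4);T[:3,:3]=Ro.from_euler('xyz',o['tcp_rot'],degrees=True).as_matrix();T[:3,3]=o['ee_pos'];return T
def cam(p,o=None):
    if 'R' in p:
        R=np.array(p['R']);return R.T,-R.T@np.array(p['t'])
    T=toolT(o)@np.array(p['tool_from_camera']);return T[:3,:3],T[:3,3]
def ray(p,uv,o=None):
    x=(uv[0]-p['cx'])/p['fx'];y=(uv[1]-p['cy'])/p['fy']
    rd=np.hypot(x,y);r=rd
    for _ in range(20): r=rd/(1+p['k1']*r*r)
    s=r/rd if rd>0 else 1
    R,c=cam(p,o);return c,R@np.array([x*s,y*s,1])
def atz(p,uv,z,o=None):
    c,d=ray(p,uv,o);return c+d*(z-c[2])/d[2]
def proj(p,X,o=None):
    R,c=cam(p,o);v=R.T@(np.array(X)-c);a,b=v[0]/v[2],v[1]/v[2];k=1+p['k1']*(a*a+b*b)
    return np.array([p['fx']*a*k+p['cx'],p['fy']*b*k+p['cy']])
def px(c): return np.array(c)*[640,480]
E
python3 - <<'E'
from workcell import bot
import cv2
from h import *
o=bot.get_obs()
Z={"cap_top":.149,"collar":.12,"tub":0,"tray":0,"paint_tin":0,"glaze_jar":0,"brush":0}
for n in ["scene","top","wrist"]:
    o=bot.get_obs();p=bot.camera(n)
    cv2.imwrite(f"pics/{n}1.png",p["frame"][:,:,::-1])
    if n=="top":print({k:p[k] for k in p if k!="frame"})
    for t in Z:
        for r in bot.tip_of(t,p)[:7]:
            if r['conf']>.3: print(n,t,px(r['centre']).round(1),r['conf'],atz(p,px(r['centre']),Z[t],o).round(4))
print(p['tool_from_camera'])
E
```

```text
scene cap_top [336.6 134.3] 0.94 [ 0.4   -0.145  0.149]
scene cap_top [205.9 204.2] 0.94 [ 0.6625 -0.1652  0.149 ]
scene cap_top [258.3 161.4] 0.73 [ 0.5449 -0.1837  0.149 ]
scene collar [307.4 177. ] 0.8 [ 0.4873 -0.1213  0.12  ]
scene tray [381.4 341.7] 0.67 [0.5552 0.16   0.    ]
scene paint_tin [276.6 426. ] 0.9 [0.7733 0.1526 0.    ]
scene glaze_jar [392.8 215.4] 0.71 [ 0.3596 -0.0117  0.    ]
scene brush [173.5 289. ] 0.94 [ 0.7787 -0.152   0.    ]
{'fx': 472.4480916432274, 'fy': 472.4480916432274, 'cx': 317.9001182667195, 'cy': 234.82935017532859, 'k1': -0.05526578193653134, 'R': array([[ 0.15618315, -0.98771601,  0.00488939],
       [-0.96048496, -0.15302809, -0.23248882],
       [ 0.23038114,  0.03161465, -0.97258678]]), 't': array([-0.11292501,  0.57843497,  0.79344185]), 'shot': 3}
top cap_top [372.3 294.7] 0.95 [ 0.4861 -0.1251  0.149 ]
top cap_top [306.  206.5] 0.91 [0.6149 0.0038 0.149 ]
top cap_top [447.5 305.8] 0.73 [ 0.4871 -0.2468  0.149 ]
top cap_top [405.2 391.9] 0.68 [ 0.3453 -0.1951  0.149 ]
top cap_top [438.5 227.9] 0.56 [ 0.6132 -0.2197  0.149 ]
top collar [367.1 293.8] 0.75 [ 0.4899 -0.1193  0.12  ]
top collar [298.4 357.7] 0.47 [ 0.37   -0.0232  0.12  ]
top tub [361.5 304.7] 0.66 [ 0.4828 -0.1222  0.    ]
top tray [221.4 246.6] 0.94 [0.5518 0.1649 0.    ]
top tray [292.2 358.6] 0.63 [ 0.3634 -0.0084  0.    ]
top paint_tin [248.  143.2] 0.69 [0.7755 0.1551 0.    ]
top glaze_jar [294.9 359.8] 0.9 [ 0.3621 -0.0137  0.    ]
top brush [391.1 162.6] 0.6 [ 0.7797 -0.1434  0.    ]
[[ 8.65434486e-04 -2.57780487e-01  9.66203121e-01 -1.24384422e-01]
 [ 9.99998599e-01 -1.16143797e-03 -1.20557396e-03  6.85311852e-04]
 [ 1.43295843e-03  9.66202811e-01  2.57779121e-01 -6.68144546e-02]
 [ 0.00000000e+00  0.00000000e+00  0.00000000e+00  1.00000000e+00]]
```

View pics/scene0.png

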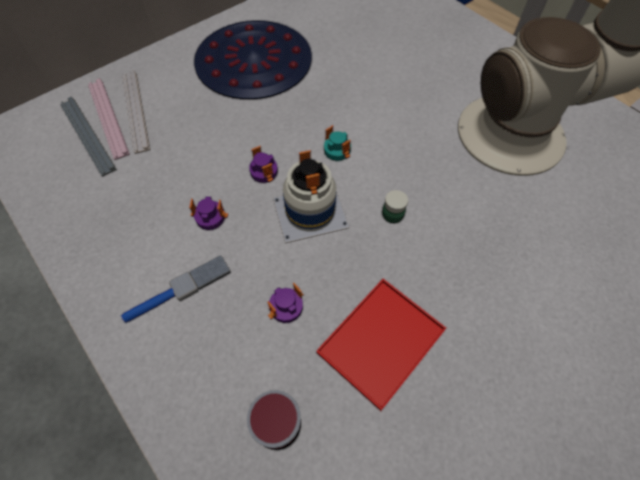

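The scene shows the black cap with orange tabs on the white tub near (310,175). The look-alikes are three purple ones at (263,165), (208,212) and (286,302), and one turquoise at (337,145). The tray is at (381,342). The black cap on the tub is the one meant. I'll confirm it in an enlarged crop.

```bash
python3 - <<'E'
import cv2
a=cv2.imread("pics/top1.png")[245:345,320:430];b=cv2.imread("pics/scene1.png")[135:245,265:355]
cv2.imwrite("pics/c1.png",cv2.hconcat([cv2.resize(a,(400,500),interpolation=cv2.INTER_CUBIC) if 0 else cv2.resize(a[:, :80],(400,500),interpolation=cv2.INTER_CUBIC),cv2.resize(b[:100,:80],(400,500),interpolation=cv2.INTER_CUBIC)]))
E
```

```text
(no output)
```

View pics/c1.png

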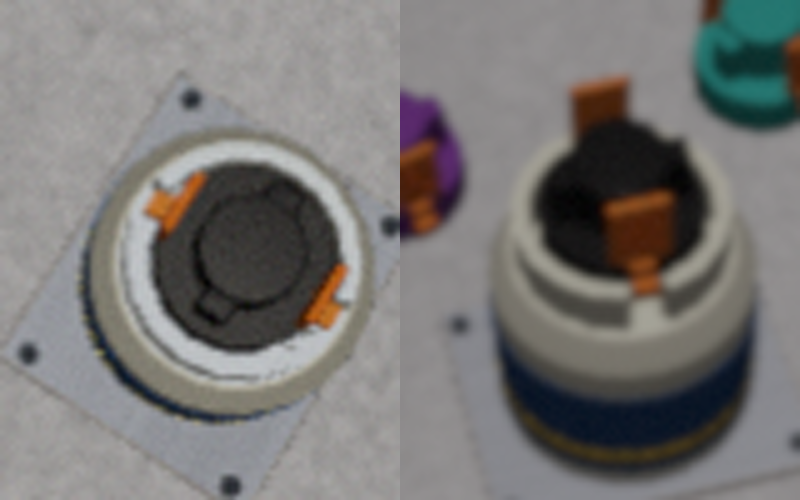

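View pics/top1.png

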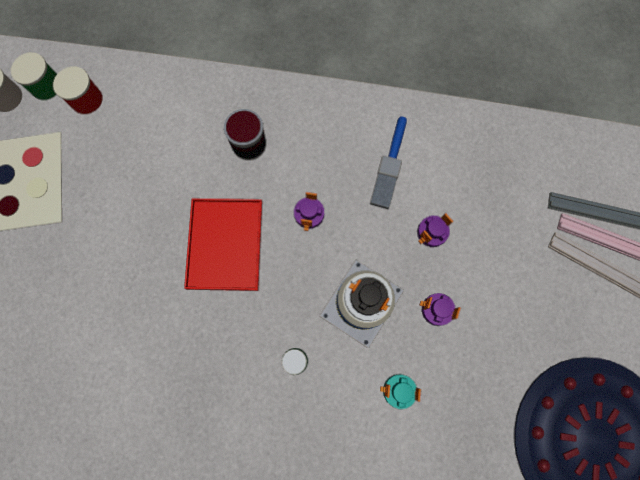

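```bash
python3 - <<'E'
from workcell import bot
from h import *
p=bot.camera("top");o=bot.get_obs()
print(o['time'])
P=[atz(p,np.array([320,245])+np.array(c)/5,.004) for c in [(191,99),(390,226),(230,486),(28,353)]]
for i in range(4):
    d=P[(i+1)%4]-P[i];print(P[i].round(4),np.linalg.norm(d).round(4),np.degrees(np.arctan2(d[1],d[0])).round(1))
print(np.mean(P,0))
A=atz(p,np.array([320,245])+np.array([185,205])/5,.156);B=atz(p,np.array([320,245])+np.array([333,297])/5,.156)
d=B-A;print(A,B,np.linalg.norm(d),np.degrees(np.arctan2(d[1],d[0])),(A+B)/2)
T=toolT(o);print(T.round(3))
E
```

```text
1.8
[ 0.5576 -0.1052  0.004 ] 0.0902 -114.2
[ 0.5206 -0.1875  0.004 ] 0.1163 155.9
[ 0.4145 -0.1399  0.004 ] 0.0901 65.8
[ 0.4515 -0.0577  0.004 ] 0.1163 -24.1
[ 0.4860281  -0.12253847  0.004     ]
[ 0.49518274 -0.09838846  0.156     ] [ 0.47351629 -0.14878617  0.156     ] 0.05485767157896156 -113.26331865973509 [ 0.48434951 -0.12358732  0.156     ]
[[-0.     0.341  0.94   0.187]
 [-0.     0.94  -0.341  0.517]
 [-1.    -0.     0.     0.25 ]
 [ 0.     0.     0.     1.   ]]
```

```bash
python3 -m handwheel '[[0,0,0,0,-0.02,0.02,-1],[1,0,0,0,-0.055,0.055,-1],[1,0,0,0,-0.097,0.097,-1],[2,0,0,0,-0.139,0.139,-1],[2,0,0,0,-0.181,0.181,-1],[3,0,0,0,-0.223,0.223,-1],[3,0,0,0,-0.265,0.265,-1],[4,0,0,0,-0.307,0.307,-1],[4,0,0,0,-0.349,0.349,-1],[4,0,0,0,-0.391,0.391,-1],[4,0,0,0,-0.43,0.43,-1],[4,0,0,0,-0.465,0.465,-1],[4,0,0,0,-0.49,0.49,-1],[4,0,0,0,-0.499,0.499,-1],[4,0,0,0,-0.499,0.499,-1]]' 20
python3 - <<'E'
from workcell import bot
import cv2
from h import *
o=bot.get_obs();p=bot.camera("wrist");print(o['time'],o['q'].round(1),o['ee_pos'],o['tcp_rot'])
cv2.imwrite("pics/w2.png",p["frame"][:,:,::-1])
for t,z in [("cap_top",.149),("collar",.12)]:
    for r in bot.tip_of(t,p)[:3]: print(t,r,px(r['centre']).round(1),atz(p,px(r['centre']),z,o).round(4))
hsv=cv2.cvtColor(p['frame'],cv2.COLOR_RGB2HSV)
m=cv2.inRange(hsv,(5,150,90),(18,255,255))
n,l,s,c=cv2.connectedComponentsWithStats(m)
for i in range(1,n):
    if s[i,4]>60: print(s[i],c[i].round(1))
E
```

```text
time: 3.68
ee_pos: [0.4864, -0.1222, 0.2501]
tcp_rot: [177.9, 90.0, 153.9]
wrist_force: [-0.2, 0.3, -0.6]
opening: 0.0856
3.675 [-14.1  -1.6   3.3  95.    0.    9.9] [ 0.48640786 -0.12219669  0.25008852] [177.88231638  89.95954128 153.903603  ]
cap_top {'centre': [0.2244, 0.1727], 'conf': 0.95} [143.6  82.9] [ 0.3607 -0.1735  0.149 ]
cap_top {'centre': [0.4309, 0.8223], 'conf': 0.81} [275.8 394.7] [ 0.574  -0.1945  0.149 ]
cap_top {'centre': [0.8019, 0.6323], 'conf': 0.78} [513.2 303.5] [ 0.5745 -0.0235  0.149 ]
collar {'centre': [0.5014, 0.4915], 'conf': 0.53} [320.9 235.9] [ 0.4893 -0.1222  0.12  ]
[163  58  35  27 353] [178.6  72. ]
[105  90  19  25 167] [113.9  99.7]
[268 221  10  38 236] [273.2 238.2]
[361 221  11  38 260] [364.7 237.6]
[481 258  35  29 512] [496.  273.5]
[204 264   9  21  79] [207.9 273.9]
[148 276  10  21  71] [152.  286.5]
[497 316  35  19 363] [514.9 324.6]
[273 369  22  12 117] [284.5 374.9]
```

View pics/w2.png

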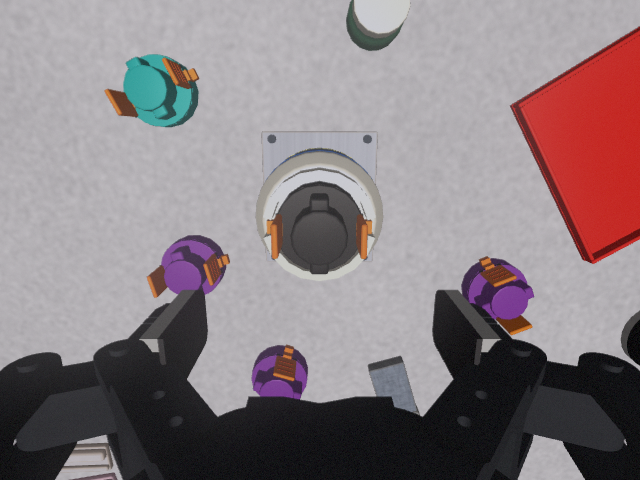

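```bash
python3 - <<'E'
from workcell import bot
import cv2
from h import *
from scipy.optimize import least_squares
o=bot.get_obs();p=bot.camera("wrist")
hsv=cv2.cvtColor(p['frame'],cv2.COLOR_RGB2HSV)
m=cv2.inRange(hsv,(5,130,60),(20,255,255))
crop=p['frame'][205:275,250:390,::-1];cv2.imwrite("pics/w2c.png",cv2.resize(crop,(800,400),interpolation=cv2.INTER_CUBIC))
B=[]
for x0,x1 in((255,300),(340,385)):
    ys,xs=np.nonzero(m[205:275,x0:x1]);xs=xs+x0;ys=ys+205
    B.append([xs.min(),xs.max()+1,ys.min(),ys.max()+1]);print(B[-1])
def tab(c,yaw,s):
    R=Ro.from_euler('z',yaw).as_matrix()
    pts=[proj(p,np.array([c[0],c[1],.105])+R@np.array([x,s*y,z]),o) for x in(-.011,.011) for y in(.025,.029) for z in(.020,.051)]
    return np.array(pts)
def f(v):
    r=[]
    for s,b in((-1,None),(1,None)):
        q=tab(v[:2],v[2],s); r.append((q[:,0].mean(),[q[:,0].min(),q[:,0].max(),q[:,1].min(),q[:,1].max()]))
    r.sort(key=lambda t:t[0]);return np.array([x[1] for x in r])
print(f([.486,-.1225,np.radians(-24)]).round(1))
# y range & inner-edge fits
s=least_squares(lambda v:((f(v)-B))[:,2:].ravel().tolist()+[ (f(v)-B)[0,1],(f(v)-B)[1,0]],[.486,-.1225,np.radians(-24)],x_scale=[.01,.01,.1])
print(s.x,np.degrees(s.x[2]),s.fun)
E
```

```text
[np.int64(266), np.int64(281), np.int64(216), np.int64(259)]
[np.int64(355), np.int64(370), np.int64(216), np.int64(260)]
[[268.4 281.2 218.6 264.7]
 [353.3 365.3 218.7 264.8]]
[ 0.48378425 -0.1208956  -0.42199171] -24.17834408001041 [-1.39903813  1.45672684 -1.07123675  0.81468753  0.82032591 -0.82050268]
```

View pics/w2c.png

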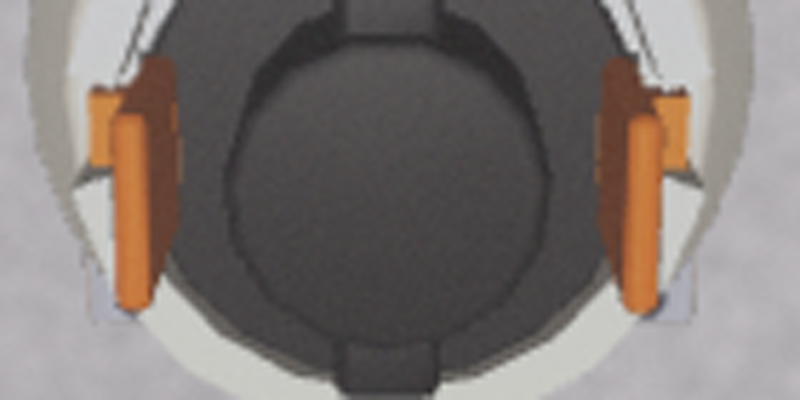

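```bash
python3 - <<'E'
from workcell import bot
from h import *
o=bot.get_obs();p=bot.camera("wrist")
c=np.array([250,205.]);k=800/140
q={n:atz(p,c+np.array(u)/k,z,o) for n,u,z in [("Lo",(113,211),.156),("Ro",(662,211),.156),("mid",(387.5,211),.156),("core",(388,192.5),.149),("Lt",(132,113),.156),("Lb",(132,309),.156),("Rt",(645,113),.156),("Rb",(645,309),.156)]}
for n in q: print(n,q[n].round(4))
print(np.linalg.norm(q["Lo"]-q["Ro"]),np.linalg.norm(q["Lt"]-q["Lb"]))
for a,b in(("Lo","Ro"),("Lt","Lb"),("Rt","Rb")):
    d=q[b]-q[a];print(np.degrees(np.arctan2(d[1],d[0])))
T=toolT(o)
for n in("mid","core"): print((T[:3,:3].T@(q[n]-T[:3,3])).round(4))
print(np.degrees(np.arctan2(T[1,1],T[0,1])),np.degrees(np.arctan2(T[1,2],T[0,2])))
E
```

```text
Lo [ 0.4713 -0.147   0.156 ]
Ro [ 0.4948 -0.094   0.156 ]
mid [ 0.483  -0.1205  0.156 ]
core [ 0.483  -0.1205  0.149 ]
Lt [ 0.4625 -0.1406  0.156 ]
Lb [ 0.4819 -0.1499  0.156 ]
Rt [ 0.4842 -0.0916  0.156 ]
Rb [ 0.5042 -0.0998  0.156 ]
0.05800230410179682 0.021577529060975542
66.07735697801365
-25.75573968796823
-22.239718299423146
[ 0.0946 -0.0008 -0.0032]
[ 0.1016 -0.0008 -0.0033]
66.14803707232375 -23.851967496021686
```

```bash
python3 -m handwheel '[[0,0,0,0.02,-0.001,-0.002,-1],[0,0,0,0.045,-0.001,-0.002,-1],[0,0,0,0.07,-0.001,-0.002,-1],[0,0,0,0.085,-0.001,-0.002,-1],[0,0,0,0.095,-0.001,-0.002,-1],[0,0,0,0.102,-0.001,-0.002,-1],[0,0,0,0.105,-0.001,-0.002,-1],[0,0,0,0.105,-0.001,-0.002,-0.7],[0,0,0,0.105,-0.001,-0.002,-0.55],[0,0,0,0.105,-0.001,-0.002,-0.5],[0,0,0,0.105,-0.001,-0.002,-0.5]]' 20
cat > look.py <<'E'
from workcell import bot
import cv2,sys
from h import *
o=bot.get_obs();p=bot.camera("wrist");print(o['time'],o['q'].round(1),o['ee_pos'].round(4),o['tcp_rot'].round(2),'F',o['wrist_force'].round(2),'M',o['torque'].round(3),o['opening'])
T=toolT(o);print('F tool',(T[:3,:3].T@o['wrist_force']).round(2))
cv2.imwrite(f"pics/{sys.argv[1]}.png",p["frame"][:,:,::-1])
E
python3 look.py w3
```

```text
time: 5.3
ee_pos: [0.4843, -0.1222, 0.1454]
tcp_rot: [11.3, 90.0, -12.6]
wrist_force: [0.1, -0.2, 0.1]
opening: 0.0643
5.3 [-14.2  -2.7  -9.4  83.4   0.    9.8] [ 0.4843 -0.1222  0.1454] [ 11.3   89.99 -12.63] F [ 0.06 -0.21  0.13] M [ 0.02  -0.055  0.019] 0.0643127962985507
F tool [-0.13 -0.17  0.14]
```

View pics/w3.png

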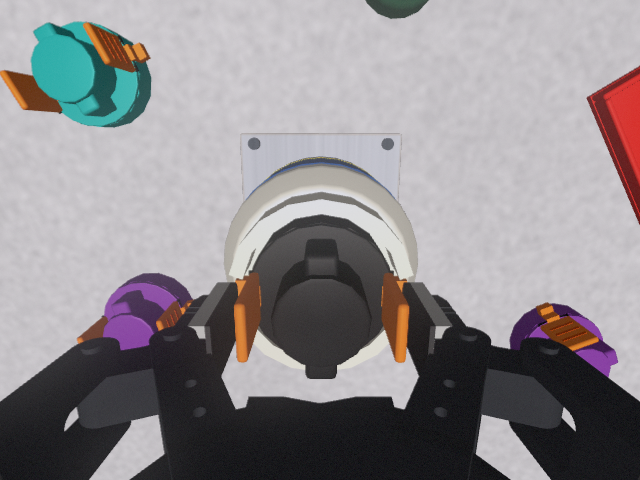

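```bash
python3 - <<'E'
import cv2
a=cv2.imread("pics/w3.png")[255:405,180:460]
cv2.imwrite("pics/w3c.png",cv2.resize(a,(800,429),interpolation=cv2.INTER_CUBIC))
from workcell import bot
from h import *
o=bot.get_obs();p=bot.camera("wrist");T=toolT(o)
# project tool points on pad planes and predicted tab tops
for y in(-.0322,.0322):
  for z in(-.011,.011):
    for x in (-.011,.0): print(x,y,z,proj(p,T[:3,3]+T[:3,:3]@np.array([x,y,z]),o).round(1))
for uv in [(240,362),(240,280),(404,361),(404,280)]:
    X=atz(p,uv,.156,o);print(uv,X.round(4),(T[:3,:3].T@(X-T[:3,3])).round(4))
E
```

```text
-0.011 -0.0322 -0.011 [220.4 309.1]
0.0 -0.0322 -0.011 [228.2 295.2]
-0.011 -0.0322 0.011 [224.8 367.7]
0.0 -0.0322 0.011 [232.  349.9]
-0.011 0.0322 -0.011 [416.6 308.9]
0.0 0.0322 -0.011 [408.9 295. ]
-0.011 0.0322 0.011 [412.4 367.5]
0.0 0.0322 0.011 [405.4 349.7]
(240, 362) [ 0.4817 -0.1506  0.156 ] [-0.0106 -0.027   0.0091]
(240, 280) [ 0.4548 -0.1368  0.156 ] [-0.0106 -0.0253 -0.021 ]
(404, 361) [ 0.5042 -0.099   0.156 ] [-0.0106  0.0293  0.0087]
(404, 280) [ 0.4763 -0.0885  0.156 ] [-0.0106  0.0276 -0.021 ]
```

View pics/w3c.png

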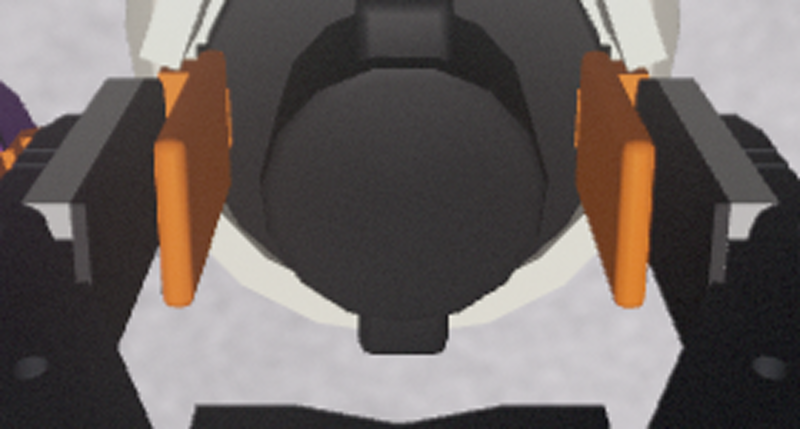

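```bash
python3 -m handwheel '[[0,0,0,0,0.0006,-0.0015,-0.5],[0,0,0,0,0.0006,-0.0015,-0.4],[0,0,0,0,0.0006,-0.0015,-0.36],[0,0,0,0,0.0006,-0.0015,-0.33],[0,0,0,0,0.0006,-0.0015,-0.3],[0,0,0,0,0.0006,-0.0015,-0.3]]' 20
python3 look.py w4
```

```text
time: 6.15
ee_pos: [0.4831, -0.1211, 0.1454]
tcp_rot: [53.0, 90.0, 29.1]
wrist_force: [-0.4, 0.6, 3.0]
opening: 0.0557
6.15 [-14.1  -2.9  -9.5  83.4   0.    9.9] [ 0.4831 -0.1211  0.1454] [53.   89.99 29.07] F [-0.37  0.61  3.05] M [0.049 0.285 0.001] 0.05567908207247975
F tool [-3.05  0.41 -0.58]
```

```bash
python3 -m handwheel '[[0,0,0,-0.0004,0,0,-0.27],[0,0,0,-0.0007,0,0,-0.24],[0,0,0,-0.001,0,0,-0.2],[0,0,0,-0.0013,0,0,-0.16],[0,0,0,-0.0016,0,0,-0.12],[0,0,0,-0.0016,0,0,-0.1],[0,0,0,-0.0016,0,0,-0.08],[0,0,0,-0.0016,0,0,-0.05]]' 20
python3 look.py w5
```

```text
time: 7.2
ee_pos: [0.4831, -0.1212, 0.1469]
tcp_rot: [-92.5, 90.0, -116.4]
wrist_force: [-1.2, -0.7, 2.9]
opening: 0.0455
7.2 [-14.1  -2.9  -9.4  83.6  -0.    9.9] [ 0.4831 -0.1212  0.1469] [ -92.49   89.99 -116.43] F [-1.23 -0.69  2.92] M [-0.09   0.37   0.019] 0.04546129667537836
F tool [-2.92 -1.13 -0.84]
```

View pics/w5.png

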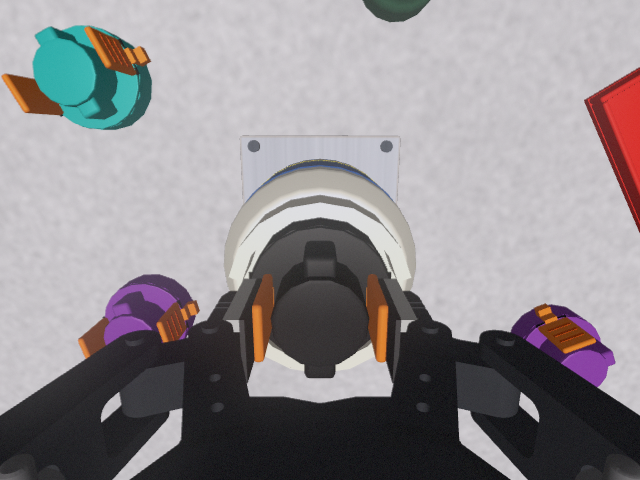

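```bash
python3 -m handwheel '[[0,0,0,0,0,0,0.05],[0,0,0,0,0,0,0.05],[-2,0,0,0,0,0,0.05],[-5,0,0,0,0,0,0.05],[-8,0,0,0,0,0,0.05],[-10,0,0,0,0,0,0.05]]' 20
python3 look.py w6
```

```text
time: 8.0
ee_pos: [0.4834, -0.121, 0.147]
tcp_rot: [21.3, 90.0, 7.6]
wrist_force: [-0.3, 0.7, 2.8]
opening: 0.0455
8.0 [-14.1  -2.9  -9.4  83.5   0.   -0.3] [ 0.4834 -0.121   0.147 ] [21.34 89.97  7.55] F [-0.26  0.71  2.84] M [-0.013 -0.012 -0.058] 0.04552157597403061
F tool [-2.84  0.63 -0.42]
```

View pics/w6.png

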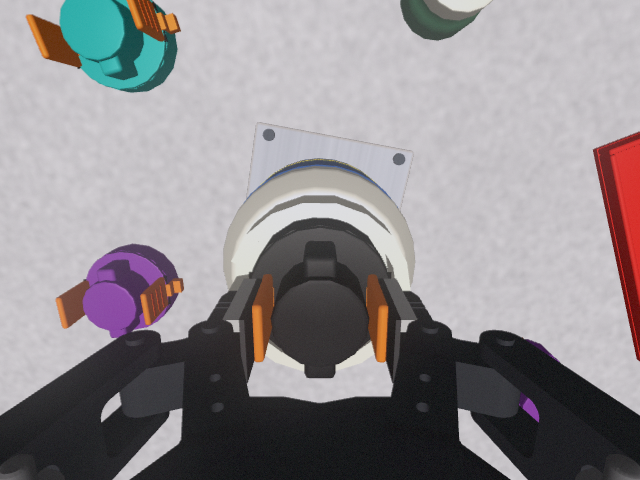

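The cap is turning with the tool, and free friction is about 0.06 N m. I'll go on to about 32°, short of the earliest possible stop.

```bash
python3 -m handwheel '[[-3,0,0,0,0,0,0.05],[-6,0,0,0,0,0,0.05],[-9,0,0,0,0,0,0.05],[-12,0,0,0,0,0,0.05],[-15,0,0,0,0,0,0.05],[-18,0,0,0,0,0,0.05],[-20,0,0,0,0,0,0.05],[-22,0,0,0,0,0,0.05]]' 20
cat > st.py <<'E'
from workcell import bot
from h import *
o=bot.get_obs();T=toolT(o);print(o['time'],'q6',o['q'][5].round(2),'y-az',np.degrees(np.arctan2(T[1,1],T[0,1])).round(2),o['ee_pos'].round(4),'Ftool',(T[:3,:3].T@o['wrist_force']).round(2),'Mz',o['torque'][2].round(3),o['opening'].round(4))
E
python3 st.py
python3 -m handwheel '[[-1,0,0,0,0,0,0.05],[-2,0,0,0,0,0,0.05],[-2,0,0,0,0,0,0.05]]' 20 >/dev/null; python3 st.py
python3 -m handwheel '[[-1,0,0,0,0,0,0.05],[-2,0,0,0,0,0,0.05],[-2,0,0,0,0,0,0.05]]' 20 >/dev/null; python3 st.py
```

```text
time: 9.05
ee_pos: [0.4832, -0.1211, 0.1469]
tcp_rot: [-49.1, 90.0, -40.9]
wrist_force: [-1.6, -1.1, 2.7]
opening: 0.0459Traceback (most recent call last):
  File "st.py", line 3, in <module>
    o=bot.get_obs();T=toolT(o);print(o['time'],'q6',o['q'][5].round(2),'y-az',np.degrees(np.arctan2(T[1,1],T[0,1])).round(2),o['ee_pos'].round(4),'Ftool',(T[:3,:3].T@o['wrist_force']).round(2),'Mz',o['torque'][2].round(3),o['opening'].round(4))
                                                                                                                                                                                                                              ^^^^^^^^^^^^^^^^^^
AttributeError: 'float' object has no attribute 'round'
Traceback (most recent call last):
  File "st.py", line 3, in <module>
    o=bot.get_obs();T=toolT(o);print(o['time'],'q6',o['q'][5].round(2),'y-az',np.degrees(np.arctan2(T[1,1],T[0,1])).round(2),o['ee_pos'].round(4),'Ftool',(T[:3,:3].T@o['wrist_force']).round(2),'Mz',o['torque'][2].round(3),o['opening'].round(4))
                                                  
[... 159 characters left out ...]
             ^^^^^^^^^^^^^^^^^^
AttributeError: 'float' object has no attribute 'round'
Traceback (most recent call last):
  File "st.py", line 3, in <module>
    o=bot.get_obs();T=toolT(o);print(o['time'],'q6',o['q'][5].round(2),'y-az',np.degrees(np.arctan2(T[1,1],T[0,1])).round(2),o['ee_pos'].round(4),'Ftool',(T[:3,:3].T@o['wrist_force']).round(2),'Mz',o['torque'][2].round(3),o['opening'].round(4))
                                                                                                                                                                                                                              ^^^^^^^^^^^^^^^^^^
AttributeError: 'float' object has no attribute 'round'
```

```bash
sed -i "s/o\['opening'\].round(4)/round(o['opening'],4)/" st.py; python3 st.py
```

```text
9.8 q6 -26.16 y-az 102.09 [ 0.4831 -0.1212  0.1469] Ftool [-2.   -2.6  -0.26] Mz -0.029 0.0453
```

```bash

python3 -m handwheel '[[-1,0,0,0,0,0,0.05],[-2,0,0,0,0,0,0.05],[-2,0,0,0,0,0,0.05]]' 20 >/dev/null; python3 st.py
python3 -m handwheel '[[-1,0,0,0,0,0,0.05],[-2,0,0,0,0,0,0.05],[-2,0,0,0,0,0,0.05]]' 20 >/dev/null; python3 st.py
```

```text
10.175 q6 -28.16 y-az 104.09 [ 0.4831 -0.1212  0.1469] Ftool [-3.45 -3.11 -2.32] Mz 0.063 0.0455
10.55 q6 -30.19 y-az 106.11 [ 0.4832 -0.1213  0.1469] Ftool [-3.77 -5.77 -3.22] Mz -0.069 0.0454
```

```bash

python3 -m handwheel '[[0,0,0,0,-0.0004,-0.0002,0.05],[0,0,0,0,-0.0004,-0.0002,0.05]]' 20 >/dev/null; python3 st.py
python3 -m handwheel '[[-1,0,0,0,-0.0003,-0.0002,0.05],[-2,0,0,0,-0.0003,-0.0002,0.05],[-2,0,0,0,-0.0003,-0.0002,0.05]]' 20 >/dev/null; python3 st.py
```

```text
10.8 q6 -30.21 y-az 106.09 [ 0.4831 -0.1213  0.1469] Ftool [-3.07 -2.38 -0.51] Mz -0.018 0.0457
11.175 q6 -32.26 y-az 108.11 [ 0.483  -0.1217  0.1469] Ftool [-1.94 -0.11  0.45] Mz -0.035 0.0456
```

```bash

for i in 1 2; do python3 -m handwheel '[[-1,0,0,0,-0.0001,0,0.05],[-2,0,0,0,-0.0001,0,0.05],[-2,0,0,0,-0.0001,0,0.05]]' 20 >/dev/null; python3 st.py; done
```

```text
11.55 q6 -34.27 y-az 110.1 [ 0.483  -0.1218  0.1469] Ftool [-2.14  0.81  0.3 ] Mz 0.037 0.0458
11.925 q6 -36.28 y-az 112.09 [ 0.483  -0.122   0.1469] Ftool [-2.11  1.46  0.16] Mz 0.037 0.0459
```

```bash

for i in 1 2; do python3 -m handwheel '[[-1,0,0,0,-0.0001,0,0.05],[-2,0,0,0,-0.0001,0,0.05],[-2,0,0,0,-0.0001,0,0.05]]' 20 >/dev/null; python3 st.py; done
```

```text
12.3 q6 -38.29 y-az 114.09 [ 0.4831 -0.1222  0.1469] Ftool [-2.58  1.03  0.08] Mz 0.055 0.0457
12.675 q6 -40.29 y-az 116.09 [ 0.4831 -0.1223  0.1469] Ftool [-2.54  0.57 -0.17] Mz 0.032 0.0453
```

```bash

for i in 1 2; do python3 -m handwheel '[[-1,0,0,0,0,0,0.05],[-2,0,0,0,0,0,0.05],[-2,0,0,0,0,0,0.05]]' 20 >/dev/null; python3 st.py; done
```

```text
13.05 q6 -42.29 y-az 118.09 [ 0.4831 -0.1223  0.1469] Ftool [-3.02 -0.57  0.12] Mz 0.025 0.0455
13.425 q6 -44.3 y-az 120.1 [ 0.4831 -0.1222  0.1469] Ftool [-2.68 -1.59 -0.56] Mz -0.003 0.0456
```

```bash

for i in 1 2; do python3 -m handwheel '[[-1,0,0,0,0,0,0.05],[-2,0,0,0,0,0,0.05],[-2,0,0,0,0,0,0.05]]' 20 >/dev/null; python3 st.py; done
```

```text
13.8 q6 -46.29 y-az 122.09 [ 0.4831 -0.1222  0.1469] Ftool [-2.46 -0.27  0.18] Mz 0.03 0.0456
14.175 q6 -48.29 y-az 124.09 [ 0.4831 -0.1222  0.1469] Ftool [-2.44 -0.03 -0.28] Mz 0.054 0.0452
```

```bash
python3 look.py w7; python3 -c "
import cv2
cv2.imwrite('pics/w7c.png',cv2.resize(cv2.imread('pics/w7.png')[120:400,180:460],(560,560),interpolation=cv2.INTER_CUBIC))"
```

```text
14.175 [-14.2  -2.9  -9.3  83.6   0.  -48.3] [ 0.4831 -0.1222  0.1469] [ 79.11  90.   113.2 ] F [-0.22 -0.18  2.44] M [-0.039 -0.026  0.054] 0.0451613217540445
F tool [-2.44 -0.03 -0.28]
```

View pics/w7c.png

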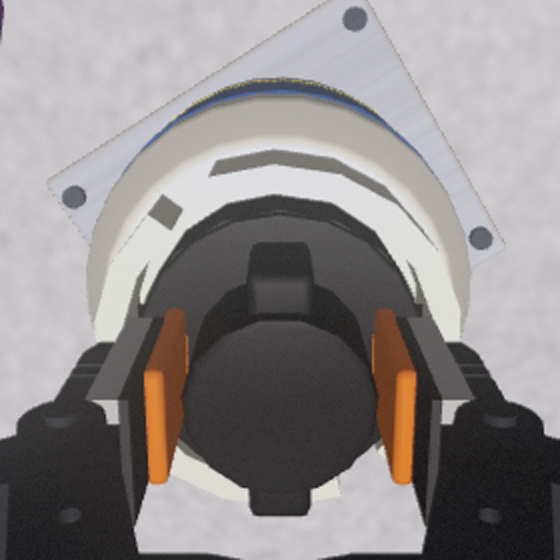

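The picture shows the cap turned about 58° with the gripper and an empty notch at (165,212) in the crop. The tabs are still squeezed. I'll carry on in 2° steps.

```bash

for i in 1 2; do python3 -m handwheel '[[-1,0,0,0,0,0,0.05],[-2,0,0,0,0,0,0.05],[-2,0,0,0,0,0,0.05]]' 20 >/dev/null; python3 st.py; done
```

```text
14.6 q6 -50.29 y-az 126.09 [ 0.4831 -0.1222  0.1469] Ftool [-2.89 -1.08  0.03] Mz 0.028 0.0456
14.975 q6 -52.29 y-az 128.09 [ 0.4831 -0.1222  0.1469] Ftool [-1.66 -0.33 -0.12] Mz 0.053 0.0458
```

```bash

for i in 1 2; do python3 -m handwheel '[[-1,0,0,0,0,0,0.05],[-2,0,0,0,0,0,0.05],[-2,0,0,0,0,0,0.05]]' 20 >/dev/null; python3 st.py; done
```

```text
15.35 q6 -54.3 y-az 130.09 [ 0.4831 -0.1223  0.1469] Ftool [-2.74 -0.17 -0.09] Mz -0.019 0.0456
15.725 q6 -56.29 y-az 132.1 [ 0.4831 -0.1222  0.1469] Ftool [-2.16 -0.24 -0.63] Mz 0.009 0.0456
```

```bash

for i in 1 2; do python3 -m handwheel '[[-1,0,0,0,0,0,0.05],[-2,0,0,0,0,0,0.05],[-2,0,0,0,0,0,0.05]]' 20 >/dev/null; python3 st.py; done
```

```text
16.1 q6 -58.3 y-az 134.1 [ 0.4831 -0.1222  0.1469] Ftool [-2.18 -0.41 -0.31] Mz 0.002 0.0454
16.475 q6 -60.29 y-az 136.09 [ 0.4832 -0.1223  0.1469] Ftool [-3.06 -1.34  0.19] Mz -0.012 0.0453
```

```bash

for i in 1 2; do python3 -m handwheel '[[-1,0,0,0,0,0,0.05],[-2,0,0,0,0,0,0.05],[-2,0,0,0,0,0,0.05]]' 20 >/dev/null; python3 st.py; done
```

```text
16.85 q6 -62.29 y-az 138.09 [ 0.4834 -0.1224  0.147 ] Ftool [-2.3  -3.76  0.86] Mz -0.093 0.0457
17.225 q6 -64.32 y-az 140.12 [ 0.4834 -0.1224  0.147 ] Ftool [-1.43 -5.98  0.28] Mz -0.187 0.0457
```

The stop is felt: the moment climbs to -0.09 and then -0.19 N m over 2° steps, as specified. I'll ease back 2° and check the state before lifting.

```bash
python3 -m handwheel '[[1,0,0,0,0,0,0.05],[2,0,0,0,0,0,0.05],[2,0,0,0,0,0,0.05]]' 20 >/dev/null; python3 st.py; python3 st.py; python3 look.py w8
```

```text
17.6 q6 -62.27 y-az 138.07 [ 0.4833 -0.1224  0.147 ] Ftool [-1.53 -5.6   0.17] Mz -0.124 0.0455
17.6 q6 -62.27 y-az 138.07 [ 0.4833 -0.1224  0.147 ] Ftool [-1.53 -5.6   0.17] Mz -0.124 0.0455
17.6 [-14.2  -2.9  -9.3  83.5  -0.  -62.3] [ 0.4833 -0.1224  0.147 ] [-75.3   89.97 -27.23] F [ 4.28 -3.62  1.53] M [-0.671 -0.927 -0.124] 0.045471759560057175
F tool [-1.53 -5.6   0.17]
```

View pics/w8.png

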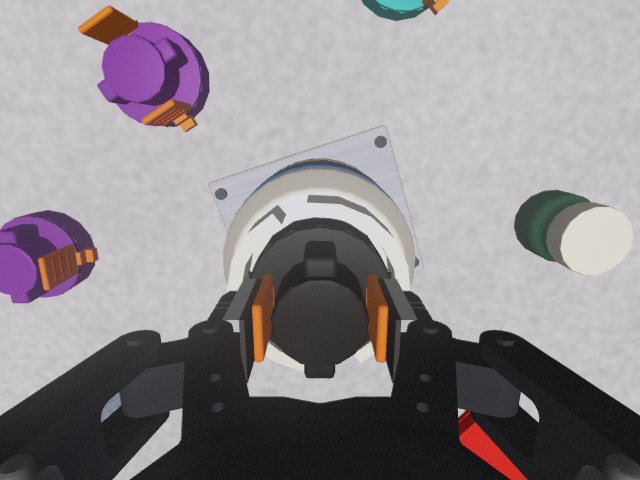

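```bash
python3 -m handwheel '[[0,0,0,0,-0.0005,0,0.05],[0,0,0,0,-0.0005,0,0.05]]' 20 >/dev/null; python3 st.py; python3 -m handwheel '[[0,0,0,-0.0005,0,0,0.05],[0,0,0,-0.001,0,0,0.05],[0,0,0,-0.0015,0,0,0.05]]' 20 >/dev/null; python3 st.py
```

```text
17.9 q6 -62.3 y-az 138.08 [ 0.4833 -0.1224  0.1469] Ftool [-3.43 -1.63  1.12] Mz -0.074 0.0457
18.275 q6 -62.3 y-az 138.08 [ 0.4833 -0.1224  0.1482] Ftool [ 0.28 -1.97  1.51] Mz -0.112 0.0453
```

```bash
python3 -m handwheel '[[0,0,0,-0.0005,0,0,0.05],[0,0,0,-0.001,0,0,0.05],[0,0,0,-0.0015,0,0,0.05]]' 20 >/dev/null; python3 st.py;  python3 -m handwheel '[[0,0,0,-0.0005,0,0,0.05],[0,0,0,-0.001,0,0,0.05],[0,0,0,-0.0015,0,0,0.05]]' 20 >/dev/null; python3 st.py
```

```text
18.65 q6 -62.3 y-az 138.08 [ 0.4833 -0.1225  0.1498] Ftool [ 0.27 -1.29  1.48] Mz -0.067 0.0454
19.025 q6 -62.3 y-az 138.07 [ 0.4834 -0.1225  0.1514] Ftool [1.07 0.45 1.84] Mz -0.067 0.0455
```

```bash
python3 -m handwheel '[[0,0,0,-0.002,0,0,0.05],[0,0,0,-0.005,0,0,0.05],[0,0,0,-0.008,0,0,0.05],[0,0,0,-0.011,0,0,0.05]]' 20 >/dev/null; python3 st.py;  python3 -m handwheel '[[0,0,0,-0.004,0,0,0.05],[0,0,0,-0.01,0,0,0.05],[0,0,0,-0.018,0,0,0.05],[0,0,0,-0.03,0,0,0.05],[0,0,0,-0.045,0,0,0.05],[0,0,0,-0.06,0,0,0.05],[0,0,0,-0.07,0,0,0.05],[0,0,0,-0.07,0,0,0.05]]' 20 >/dev/null; python3 st.py; python3 look.py w9
python3 - <<'E'
from workcell import bot
import cv2
from h import *
o=bot.get_obs();T=toolT(o)
print(T.round(4))
for n in("top","scene"):
    p=bot.camera(n);cv2.imwrite(f"pics/{n}9.png",p["frame"][:,:,::-1])
    hsv=cv2.cvtColor(p['frame'],cv2.COLOR_RGB2HSV)
    m=cv2.inRange(hsv,(0,180,100),(4,255,255))|cv2.inRange(hsv,(176,180,100),(180,255,255))
    k,l,s,c=cv2.connectedComponentsWithStats(m);i=1+np.argmax(s[1:,4])
    ct=max(cv2.findContours((l==i).astype(np.uint8),0,1)[0],key=cv2.contourArea)
    q=cv2.approxPolyDP(ct,0.03*cv2.arcLength(ct,True),True)[:,0];W=np.array([atz(p,a,.016)for a in q.astype(float)])
    print(n,q.tolist(),W.round(4).tolist(),W.mean(0).round(4))
    d=np.diff(np.vstack([W,W[:1]]),axis=0);print(np.linalg.norm(d,axis=1).round(3),np.degrees(np.arctan2(d[:,1],d[:,0])).round(1))
    for r in bot.tip_of("tray",p)[:1]:print(atz(p,px(r['centre']),0).round(4),r)
E
```

```text
19.525 q6 -62.3 y-az 138.07 [ 0.4834 -0.1226  0.1626] Ftool [ 1.08 -0.67  1.09] Mz -0.052 0.0453
20.525 q6 -62.3 y-az 138.07 [ 0.4838 -0.1227  0.2333] Ftool [1.67 0.32 0.01] Mz 0.041 0.0452
20.525 [-14.2  -2.4   0.7  93.   -0.  -62.3] [ 0.4838 -0.1227  0.2333] [-62.57  89.92 -14.5 ] F [-0.23  0.22 -1.68] M [-0.021  0.05   0.041] 0.045226947405839504
F tool [1.67 0.32 0.01]
[[ 3.000e-04 -7.440e-01  6.682e-01  4.836e-01]
 [-0.000e+00  6.682e-01  7.440e-01 -1.226e-01]
 [-1.000e+00 -2.000e-04  2.000e-04  2.325e-01]
 [ 0.000e+00  0.000e+00  0.000e+00  1.000e+00]]
top [[192, 199], [185, 287], [257, 289], [260, 200]] [[0.6342, 0.2384, 0.016], [0.4614, 0.2137, 0.016], [0.4794, 0.078, 0.016], [0.6533, 0.1048, 0.016]] [0.5571 0.1587 0.016 ]
[0.175 0.137 0.176 0.135] [-171.9  -82.4    8.8   98.1]
[0.5582 0.1588 0.    ] {'centre': [0.3516, 0.5083], 'conf': 0.56}
scene [[384, 281], [318, 351], [380, 408], [443, 329]] [[0.4795, 0.0847, 0.016], [0.6515, 0.1065, 0.016], [0.6342, 0.237, 0.016], [0.4642, 0.2134, 0.016]] [0.5574 0.1604 0.016 ]
[0.173 0.132 0.172 0.13 ] [   7.2   97.5 -172.1  -83.2]
[0.5526 0.1616 0.    ] {'centre': [0.5986, 0.7115], 'conf': 0.97}
```

View pics/w9.png

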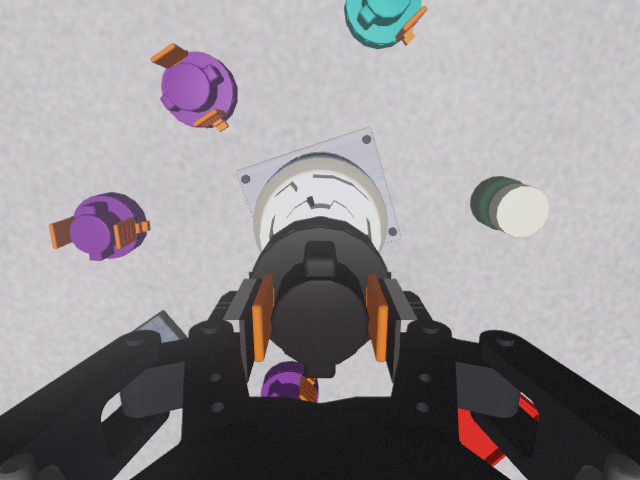

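View pics/scene9.png

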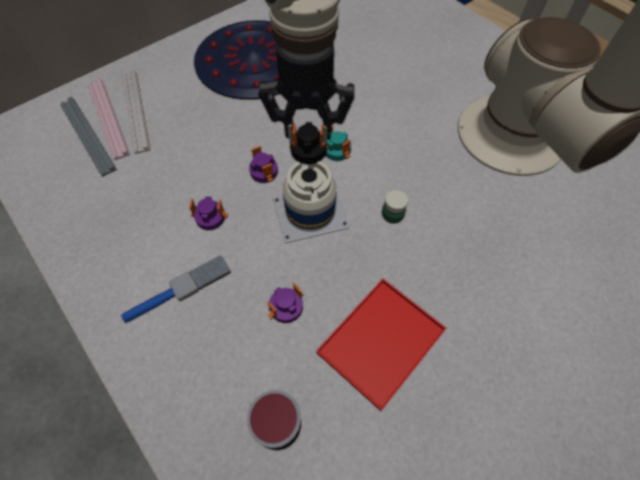

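```bash
python3 -m handwheel '[[0,0,0,0,0.005,0.01,0.05],[0,0,0,0,0.016,0.03,0.05],[0,0,0,0,0.03,0.058,0.05],[0,0,0,0,0.046,0.09,0.05],[0,0,0,0,0.064,0.124,0.05],[0,0,0,0,0.082,0.158,0.05],[0,0,0,0,0.1,0.192,0.05],[0,0,0,0,0.115,0.222,0.05],[0,0,0,0,0.127,0.245,0.05],[0,0,0,0,0.134,0.259,0.05],[0,0,0,0,0.134,0.259,0.05]]' 20
python3 -m handwheel '[[0,0,0,0.015,0,0,0.05],[0,0,0,0.04,0,0,0.05],[0,0,0,0.07,0,0,0.05],[0,0,0,0.1,0,0,0.05],[0,0,0,0.125,0,0,0.05],[0,0,0,0.14,0,0,0.05],[0,0,0,0.15,0,0,0.05],[0,0,0,0.15,0,0,0.05]]' 20
python3 look.py w10; python3 - <<'E'
from workcell import bot
import cv2
a=bot.camera("scene")["frame"][250:430,300:460,::-1]
b=bot.camera("top")["frame"][180:310,160:290,::-1]
cv2.imwrite("pics/sc10.png",cv2.hconcat([cv2.resize(a,(400,450)),cv2.resize(b,(400,450))]))
E
```

```text
time: 22.15
ee_pos: [0.5567, 0.1605, 0.232]
tcp_rot: [150.8, 90.0, -161.0]
wrist_force: [-0.5, -0.5, -1.5]
opening: 0.0453
time: 23.15
ee_pos: [0.5567, 0.1594, 0.0821]
tcp_rot: [150.0, 90.0, -161.9]
wrist_force: [-0.0, -0.5, -1.2]
opening: 0.0456
23.15 [ 16.    9.   -4.1  76.9  -0.  -32.1] [0.5567 0.1594 0.0821] [ 150.02   89.97 -161.92] F [-0.02 -0.46 -1.18] M [-0.01  -0.034 -0.008] 0.045615550057793566
F tool [ 1.18 -0.29 -0.35]
```

View pics/w10.png

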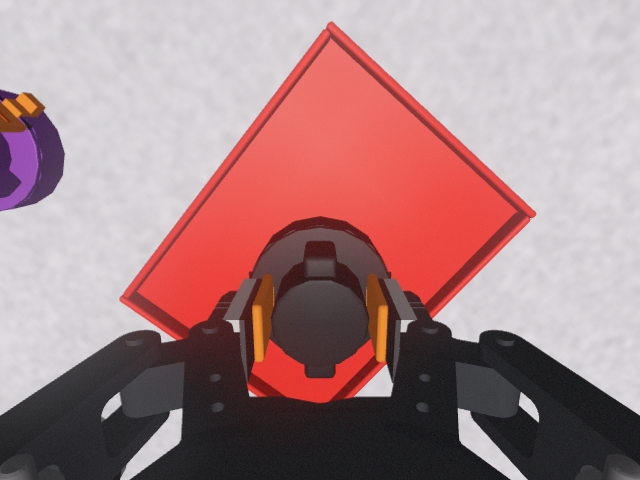

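View pics/sc10.png

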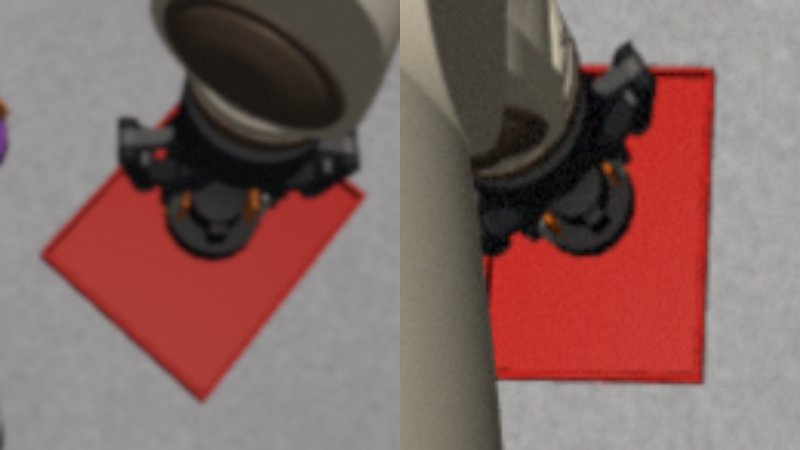

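```bash
python3 -m handwheel '[[0,0,0,0.008,0,0,0.05],[0,0,0,0.018,0,0,0.05],[0,0,0,0.026,0,0,0.05],[0,0,0,0.031,0,0,0.05],[0,0,0,0.0325,0,0,0.05],[0,0,0,0.0325,0,0,0.05]]' 20 >/dev/null; python3 st.py
for i in 1 2; do python3 -m handwheel '[[0,0,0,0.0005,0,0,0.05],[0,0,0,0.001,0,0,0.05],[0,0,0,0.001,0,0,0.05]]' 20 >/dev/null; python3 st.py; done
```

```text
24.05 q6 -32.07 y-az 138.07 [0.5569 0.1597 0.05  ] Ftool [ 1.31 -0.13 -0.41] Mz -0.022 0.0455
24.425 q6 -32.07 y-az 138.07 [0.5569 0.1597 0.049 ] Ftool [ 2.07 -0.04  0.07] Mz -0.017 0.0454
24.8 q6 -32.07 y-az 138.07 [0.5568 0.1597 0.0478] Ftool [1.56 0.14 0.32] Mz 0.02 0.0457
```

```bash

for i in 1 2 3; do python3 -m handwheel '[[0,0,0,0.0005,0,0,0.05],[0,0,0,0.0007,0,0,0.05]]' 20 >/dev/null; python3 st.py; done
```

```text
25.05 q6 -32.07 y-az 138.07 [0.5569 0.1596 0.0472] Ftool [ 1.39 -0.6   0.48] Mz 0.043 0.0456
25.3 q6 -32.07 y-az 138.07 [0.5569 0.1597 0.0468] Ftool [-3.94  0.44 -1.47] Mz 0.003 0.0451
25.55 q6 -32.07 y-az 138.08 [0.5569 0.1597 0.0468] Ftool [-8.55  2.48 -3.59] Mz 0.017 0.0454
```

```bash

python3 -m handwheel '[[0,0,0,-0.0005,0,0,0.05],[0,0,0,-0.0005,0,0,-0.05],[0,0,0,-0.0003,0,0,-0.1],[0,0,0,0,0,0,-0.15],[0,0,0,0.0004,0,0,-0.2],[0,0,0,0.0008,0,0,-0.25],[0,0,0,0.0012,0,0,-0.3],[0,0,0,0.0015,0,0,-0.34],[0,0,0,0.0015,0,0,-0.4],[0,0,0,0.0015,0,0,-0.5],[0,0,0,0.0015,0,0,-0.5]]' 20 >/dev/null; python3 st.py; python3 look.py w11
```

```text
26.925 q6 -32.07 y-az 138.08 [0.5567 0.1597 0.0441] Ftool [-1.42 -0.46 -0.53] Mz 0.011 0.0642
26.925 [ 16.   10.   -7.2  72.8   0.  -32.1] [0.5567 0.1597 0.0441] [ 136.96   89.98 -174.96] F [-0.02 -0.7   1.42] M [ 0.045 -0.038  0.011] 0.06416072931135085
F tool [-1.42 -0.46 -0.53]
```

View pics/w11.png

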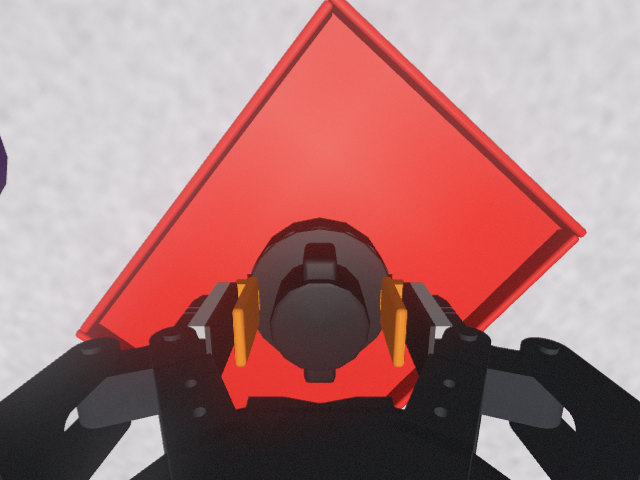

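```bash

python3 -m handwheel '[[0,0,0,0,0,0,-0.7],[0,0,0,0,0,0,-0.85],[0,0,0,0,0,0,-0.85],[0,0,0,-0.01,0,0,-0.85],[0,0,0,-0.03,0,0,-0.85],[0,0,0,-0.06,0,0,-0.85],[0,0,0,-0.1,0,0,-0.85],[0,0,0,-0.14,0,0,-0.85],[0,0,0,-0.17,0,0,-0.85],[0,0,0,-0.18,0,0,-0.85],[0,0,0,-0.18,0,0,-0.85]]' 20; python3 look.py w12
python3 - <<'E'
from workcell import bot
import cv2
from h import *
p=bot.camera("scene");cv2.imwrite("pics/s12.png",p["frame"][:,:,::-1])
o=bot.get_obs();w=bot.camera("wrist")
for r in bot.tip_of("cap_top",w)[:4]:print(px(r['centre']),r['conf'],atz(w,px(r['centre']),.048,o).round(4))
for r in bot.tip_of("tray",w)[:2]:print('tray',atz(w,px(r['centre']),0,o).round(4),r['conf'])
E
```

```text
time: 28.35
ee_pos: [0.557, 0.1597, 0.2244]
tcp_rot: [-35.1, 90.0, 12.9]
wrist_force: [0.0, -0.5, -0.9]
opening: 0.0788
28.35 [ 16.    8.6  11.1  92.5  -0.  -32.1] [0.557  0.1597 0.2244] [-35.14  89.96  12.93] F [ 0.05 -0.54 -0.86] M [ 0.037 -0.075 -0.003] 0.07877029610626303
F tool [ 0.86 -0.39 -0.37]
[320.512 216.816] 0.88 [0.5547 0.1614 0.048 ]
[104.512 145.488] 0.73 [0.6409 0.0079 0.048 ]
```

View pics/w12.png

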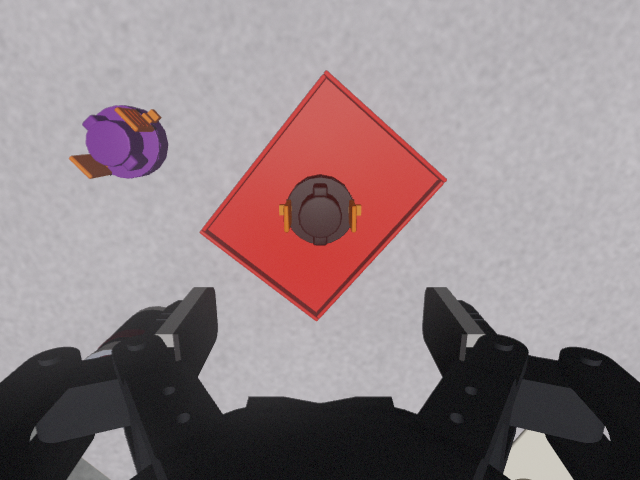

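View pics/s12.png

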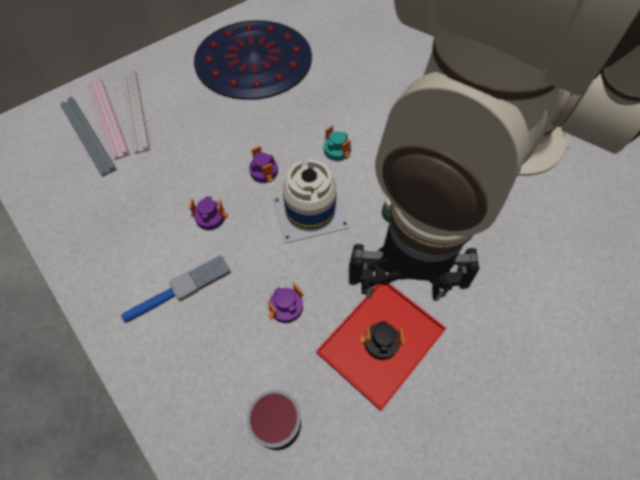

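The cap is upright in the middle of the tray, at (320,215) in the wrist view and (383,338) in the scene view. The tub is open and the other things are where they were, though the glaze jar is mostly hidden by the arm. The gripper is clear, so I'm handing in.

```bash
python3 -c "
from workcell import bot
print(bot.job_done()); print(bot.get_obs()['time'])"
```

```text
the job is handed in; nothing more can be done
None
the job is handed in; nothing more can be done
```

The tub is open and its cap is standing upright in the middle of the red tray, released. I handed the job in at about 28.5 s of the 64 s allowed; no verdict is reported.

- **Squeeze and turn:** I squeezed both tabs fully in at 20 N and kept them squeezed. I turned the cap anticlockwise about 74°, until the moment climbed to 0.19 N m at the stop. I then eased back 2° before lifting.
- **Forces on the tub:** Sideways force on the gripper reached about 6 N twice, mid-turn and at the stop. I relieved it both times by shifting the tool. The lift itself read only 1 to 2 N, about the cap's weight.
- **Setting down:** The cap touched the tray with at most about 9 N, and I let go with it on the tray floor.
- **Final checks:** The last pictures show the cap upright inside the tray, about 3 mm from its centre, with the gripper well clear. The bystanders that could be seen are where they were. The arm hid most of the glaze jar in the last scene picture, so I could not check it there, though the arm never went near it.
- **Disagreements:** The cameras differed by 2 to 4 mm on the cap's position, so I went by the wrist camera's view of the fingers and the forces. In the last wrist picture the tray detector found nothing, so I confirmed the tray by eye and from earlier measurements.

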